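# Load the cure unit with a post and hold its click dial at the third click

### The arm

A 6-joint arm with a two-finger parallel gripper is mounted at the origin on the work surface. World frame = base frame: x ahead of the robot, y to its left, z up, the work surface at z = 0. Lengths are in m, angles in degrees, forces in N, time in s.
With the tool pointing down it reaches from about 0.35 to 0.925 m from the base axis. Payload 6.4 kg.
Tool frame: the origin (TCP) lies midway between the tips of the shut fingers; the grasp point (between the pads) lies r.grip_depth behind it (r.grip_depth is the distance from the TCP to the grasp point, in m); z points along the fingers, y is the direction in which the jaws open and shut (so a half turn about z gives the same grasp; the last joint's range is limited). The gripper opens to 94 mm and grips with 3 to 60 N. Pads are 16 mm wide; open, the fingers measure 119 mm over their backs; the gripper's body (75 mm by 177 mm) begins 78 mm behind the grasp point.
Start: joints at [-84.173, 14.043, 89.255, -0, 76.702, -9.975], TCP at [0.177, -0.625, 0.205] pointing down, gripper open.
Joint ranges: [-179.41, 179.41], [-58.25, 129.5], [7.25, 145.43], [-54.29, 234.29], [11.92, 165.04], [-157.13, 157.13]. Speed limits (degrees/s): [147.25, 147.25, 180, 180, 180, 180].

### API

Orientations are given as a 3x3 rotation matrix whose columns are the frame's x, y, z axes.
In Python, from station import observe, optics, hand_in, look_for, tip_of, r gives the robot as it stands.
- The arm moves only by the tool send_rows, never from a script. Its arguments are lists of equal length, an entry for each row: "xyz": the shift along the tool's x, y, z in mm, a list of three; "rotation": the turn, a rotation vector about the tool's x, y, z in degrees, a list of three. A call has exactly 8 rows; each row is the pose to reach, as a shift and turn from the pose commanded when the call began, along the tool's axes at that moment; what a row does not reach only later rows make up. A row lasts 1/8 s, in which the tool goes at most 62.5 mm and 10.7 degrees, less where a joint would pass 70% of its speed; a pose out of reach is approached as far as the arm can. A call with a gripper value outside its range is refused whole. "jaw" is the closure in counts, from 0 (fully open) to 255 (shut), set as the call begins (left out, the last holds). The fingers move at their own pace and stop on an object; "squeeze" is the grip in N (left out, the last holds). Time passes only in rows, so rows that repeat a pose let the fingers close, or fill a call up. It gives the time, the measured TCP pose, the force and the opening at its end, in the units of the state.
- observe(): the state, without advancing time (a new reading comes with each control period).
- optics.snapshot(name): name is "scene" or "top" or "wrist"; returns a dict with "image" (384x512x3 uint8, blue, green, red), "fx", "fy", "cx", "cy" (pixels), "R" (3x3) and "t" (3): a world point X has camera coordinates R X + t. Camera axes: x right, y down, z forward; pixel columns grow to the right and rows downward; lengths in m; the calibration is good to about 2 mm. The wrist camera is an equidistant fisheye: a pixel r from the principal point sees the ray r / f radians off the axis. A picture is of the moment at which its call begins. There is no depth.
- hand_in(): hands the job in, once; it reports no verdict.
Trained networks look in a picture, given as the dict that the camera call returned (one of the last four; its "shot" number tells which), for a name from the list of things; names that differ only in an ending like _2 or _b are one class to them, and where a whole thing is asked for, a point or a joint stands for the part that bears it (a point fixed in the world has none). Each returns a list of dicts, best first, with "confidence" (0 to 1); they miss things now and then, are a little off and sometimes report something else, mostly with a low value. They report only what shows in the picture. A call takes as long as a camera call.
- look_for(target, picture): "point" ([x, y, z] in m, in the coordinates of the camera as it stood for that picture, good to about 4 mm: the middle of the surface that is visible of it).
- tip_of(target, picture): "point" ([x, y, z] in m, in the coordinates of the camera as it stood for that picture, good to about 4 mm: a listed point, or the origin of a listed thing).
The state is a dict: "t": time; "joints": joint angles; "qd": joint speeds; "joint_efforts": joint torques, N m; "tcp_pos": TCP position; "ee_rot": TCP orientation; "wrist_force": force on the tool from outside, world axes, zero at the start; "moment": the same for the moment, N m; "gripper_width": finger opening in m.
Only numpy, scipy, OpenCV 4.12 (cv2) and the standard library are available. Lean on these libraries where they do the work, as an engineer would, in place of code of your own. Each camera call takes 0.05 s, during which the arm holds its last target.

### The job

Take the long dowel out of the teal tray and lower it end-down into the well of the white cure unit until it stands on the bottom, and let go of it. Then press the lever of the unit's spring-return dial down past the first two clicks to the third (the longest mark), not on towards the fourth, and keep it there: you finish while still holding the lever down against its spring, because the unit only runs while it is held. Leave the two short dowels in the tray and everything else on the counter where it is.

Things in the scene. Friction and masses are not known exactly. Their poses are not given: they have to be found in the camera images.
- unit: the cure unit, a white fixed bench machine, 120 mm (its x) by 160 mm (its y), 60 mm high, with a tower on top; origin on the counter. Its yaw varies; x points away from the robot, y to the left, z up. The round well is at its +y end; the click dial with its lever is at its -y end, on the tower's +x face
- well_mouth (a point): centre of the mouth of the unit's well, 60 mm above the counter: an upright round hole 18 mm wide, 45 mm deep, with a 2 mm chamfer, closed at the bottom. It is at x = 0, y = +65 mm in the unit's frame; the tower and dial begin 45 mm from it on the -y side and rise to 165 mm above the counter
- long_dowel: the long dowel: plain birch, round, 14 mm in diameter and 120 mm long, 25 g or so. Origin at the centre of its lower end. It stands upright, loosely, in one of the tray's three sockets, its lower end 6 mm above the counter
- long_dowel_center (a point): the middle of the long dowel, half-way up (60 mm from either end); its z axis runs along the dowel
- tray: the teal silicone tray, fixed, 70 mm (its x) by 200 mm (its y) by 28 mm high, origin under its centre. Three sockets, 17 mm wide and 22 mm deep, in a row along its y axis at y = -60, 0 and +60 mm; each holds one standing dowel, in varying order
- short_dowel_a: a short dowel, 14 mm in diameter and 80 mm long, standing in another socket of the tray; stays there. Origin at the centre of its lower end
- short_dowel_b: the other short dowel, the same size, standing in the third socket; stays there. Origin at the centre of its lower end
- dial (a joint): the click dial's angle in rad: 0 at rest (lever 0.60 rad above the level, pointing to the unit's -y side), growing as the lever is pressed down: the lever's angle above the level is 0.60 minus this value. Clicks at 0.30, 0.60, 0.90 (the third, wanted) and 1.20 (a fourth, not wanted); stop at 1.35. It always flies back to 0 when let go
- dial_pivot (a point): a fixed point on the dial's turning axis (along the unit's x, level, 120 mm above the counter), in the middle plane of the lever's pad. Five steel ribs behind the lever, 43 mm from here, mark rest and the four clicks; the third click's rib is the longest (32 mm, the others 14 mm). The lever lies along a rib when at that click
- dial_pad (a point): middle of the upward face of the black lever's pad: 34 mm wide, 45 mm long (80 to 125 mm from the pivot), 12 mm thick. The point is 100 mm from the pivot along the lever, 6 mm above the lever's middle line, and swings with it. The return spring pushes up here with 5 N at rest to 8 N at the third click, with 1.7 N more or less between clicks
- house: bystander: half-finished blue house model without a roof, 100 x 120 x 81 mm, origin under its centre
- separator: bystander: flat grey brick separator, 100 x 22 mm, 15 mm high, origin under it
- pot: bystander: white ceramic pot with a wooden lid, 116 mm across, 115 mm high, origin under its centre
- loose_tub: bystander: small clear tub, 52 mm across, 45 mm high, origin under its centre
- brush: bystander: brush about 170 mm long lying on the counter
- sand_block: bystander: cork sanding block 70 x 45 x 25 mm, origin under its centre

How it is judged:
By the outcome, as a careful person would: the job done as asked, in the order asked, and still so for the second after the job is handed in, while the arm keeps its last pose, push and grip.
It also fails if it takes over 54 s, if anything falls off the work surface, if the arm or the gripper's body presses on something with over 40 N, if the wrist force passes 120 N, or if a joint passes its speed limit or range.

## Working session

There is one attempt and no reset: what is moved stays moved. The work goes in short steps, Python scripts to look and compute and a tool call to move; the robot and the scene stay as the last step left them, time stands still between calls to the robot, and variables do not carry over. Pictures are saved under pics/ and viewed, and the job is handed in when it is done.

Besides the shell and the picture viewer there is one more tool, called after "Call:" in YAML: its name, and indented under it one key for each argument. send_rows: Moves the arm, as the interface text tells. Its arguments: {"type":"object","properties":{"xyz":{"type":"array","items":{"type":"array","items":{"type":"number"}}},"rotation":{"type":"array","items":{"type":"array","items":{"type":"number"}}},"jaw":{"type":"number"},"squeeze":{"type":"number"}},"required":["xyz","rotation"]}

```bash
mkdir -p pics; ls
cat > h.py <<'E'
import numpy as np,cv2
from station import observe, optics, hand_in, look_for, tip_of, r
def snap(n,save=None):
    p=optics.snapshot(n)
    if save: cv2.imwrite('pics/%s.png'%save,p['image'])
    return p
def w(p,c): return np.array(p['R']).T@(np.array(c)-np.array(p['t']))
def proj(p,X,fish=False):
    c=np.array(p['R'])@np.array(X)+np.array(p['t'])
    if fish:
        th=np.arctan2(np.hypot(c[0],c[1]),c[2]);k=th/np.hypot(c[0],c[1])
        return np.array([p['fx']*c[0]*k+p['cx'],p['fy']*c[1]*k+p['cy']])
    return np.array([p['fx']*c[0]/c[2]+p['cx'],p['fy']*c[1]/c[2]+p['cy']])
def ray(p,u,v,fish=False):
    a=(u-p['cx'])/p['fx'];b=(v-p['cy'])/p['fy']
    if fish:
        th=np.hypot(a,b);d=np.array([a,b,0])/max(th,1e-9)*np.sin(th);d[2]=np.cos(th)
    else: d=np.array([a,b,1.])
    R=np.array(p['R']);d=R.T@d
    return -R.T@np.array(p['t']),d/np.linalg.norm(d)
def onz(p,u,v,z,fish=False):
    o,d=ray(p,u,v,fish);return o+d*(z-o[2])/d[2]
def tri(rs):
    A=np.zeros((3,3));b=np.zeros(3)
    for o,d in rs:
        M=np.eye(3)-np.outer(d,d);A+=M;b+=M@o
    return np.linalg.solve(A,b)
E
python3 - <<'E'
from h import *
np.set_printoptions(precision=4,suppress=True)
s=observe();print(s['t'],s['tcp_pos'],s['ee_rot'],s['gripper_width'],r.grip_depth)
for n in ['scene','top','wrist']:
    p=snap(n,n+'0');print(n,p['fx'],p['cx'],p['cy'],'cam',-np.array(p['R']).T@np.array(p['t']))
    for t in ['well_mouth','long_dowel_center','long_dowel','tray','unit','dial_pivot','dial_pad','short_dowel_a']:
        for d in tip_of(t,p)[:3]:
            print(t,round(d['confidence'],2),w(p,d['point']))
E
```

```text
pics
0.0 [ 0.177  -0.6248  0.2044] [[ 0.9622  0.2724 -0.0002]
 [ 0.2724 -0.9622  0.0019]
 [ 0.0003 -0.0018 -1.    ]] 0.09389027070624127 0.0188
scene 434.4466319350899 267.1589629421388 192.94590092715606 cam [1.1763 0.9526 0.9206]
well_mouth 0.79 [ 0.5471 -0.0623  0.06  ]
well_mouth 0.52 [0.5795 0.2066 0.002 ]
long_dowel_center 0.62 [0.5667 0.2676 0.0656]
long_dowel 0.68 [0.564  0.2672 0.0029]
long_dowel 0.56 [0.5479 0.3248 0.0026]
tray 0.64 [ 0.5661  0.2673 -0.0003]
unit 0.89 [ 0.5416 -0.1299 -0.0036]
unit 0.54 [0.6937 0.0185 0.0012]
dial_pivot 0.58 [ 0.553  -0.1597  0.1209]
dial_pad 0.85 [ 0.5473 -0.2367  0.1806]
short_dowel_a 0.69 [ 0.5537 -0.1615  0.1194]
short_dowel_a 0.57 [0.5809 0.2064 0.0048]
short_dowel_a 0.46 [0.5509 0.3261 0.0025]
top 470.6191980413142 250.7447407382597 193.20621717005392 cam [0.2903 0.0187 1.6235]
well_mouth 0.77 [ 0.5469 -0.0659  0.056 ]
well_mouth 0.75 [ 0.3843  0.4796 -0.    ]
long_dowel_center 0.37 [0.5654 0.2623 0.0635]
long_dowel 0.64 [0.5631 0.2664 0.0623]
long_dowel 0.47 [0.5651 0.2673 0.0056]
tray 0.55 [0.5642 0.2647 0.0021]
unit 0.94 [ 0.5374 -0.1235 -0.0028]
dial_pivot 0.78 [ 0.5585 -0.1601  0.1186]
dial_pad 0.72 [ 0.5477 -0.2454  0.1837]
dial_pad 0.26 [ 0.7373  0.3186 -0.0026]
short_dowel_a 0.59 [0.5492 0.3228 0.0013]
short_dowel_a 0.47 [ 0.6922  0.0191 -0.0002]
short_dowel_a 0.39 [0.5782 0.2077 0.004 ]
wrist 297.3186396354542 253.08411118739224 189.160621443962 cam [ 0.2483 -0.6058  0.3853]
```

View pics/scene0.png

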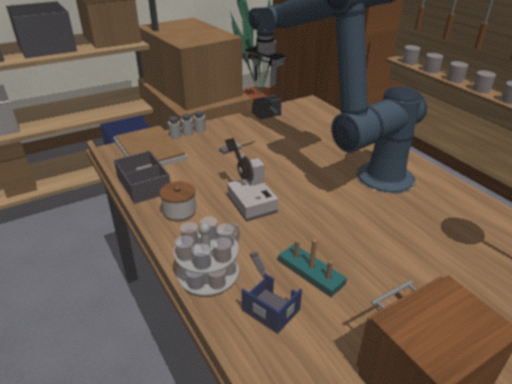

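View pics/top0.png

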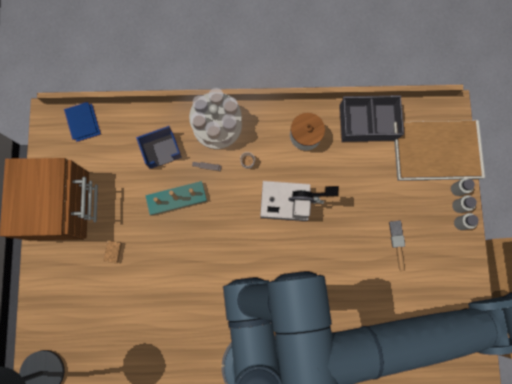

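View pics/wrist0.png

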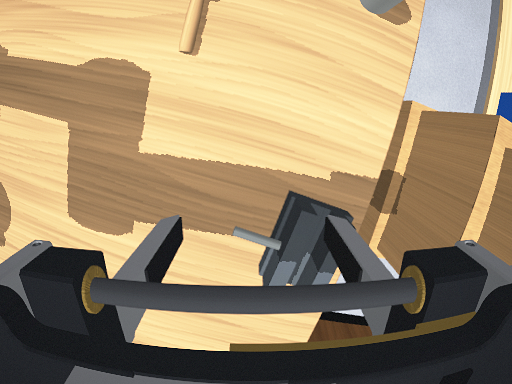

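The long dowel stands in the middle tray socket (scene px ~(313,255)). The unit is at scene px ~(252,195), with its lever up at about (238,155). I'll move over the unit for close wrist views.

Call:
send_rows:
  xyz:
    - [41, -43.5, -12]
    - [82.5, -87, -24]
    - [124, -130.5, -36]
    - [165, -174, -48]
    - [206, -217.5, -60]
    - [247.5, -261, -72]
    - [289, -304.5, -84]
    - [330, -348, -95]
  rotation:
    - [0, 0, -8.5]
    - [0, 0, -17]
    - [0, 0, -25.5]
    - [0, 0, -34]
    - [0, 0, -42.5]
    - [0, 0, -51]
    - [0, 0, -59.5]
    - [0, 0, -68]

```text
t: 2.35
tcp_pos: [0.4004, -0.199, 0.3013]
ee_rot: [[0.103, 0.995, 0.001], [0.995, -0.103, -0.001], [-0.001, 0.001, -1.0]]
wrist_force: [1.0, 0.2, 0.8]
gripper_width: 0.094
```

```bash
cat > look.py <<'E'
import sys
from h import *
np.set_printoptions(precision=4,suppress=True)
s=observe();print(round(s['t'],2),s['tcp_pos'],'q',s['joints'],'F',s['wrist_force'],s['gripper_width']);print(np.array(s['ee_rot']))
p=snap('wrist',sys.argv[1])
for t in sys.argv[2:]:
    for d in tip_of(t,p)[:2]:
        X=w(p,d['point']);print(t,round(d['confidence'],2),X,'px',proj(p,X,True).round(0))
import pickle;pickle.dump({k:p[k] for k in ['fx','fy','cx','cy','R','t']},open('pics/%s.pkl'%sys.argv[1],'wb'))
E
python3 look.py w1 well_mouth unit dial_pivot dial_pad
```

```text
2.35 [ 0.4004 -0.199   0.3013] q [-41.0162 -18.4979 110.9348   0.0049  87.4841 -35.0776] F [0.9807 0.2064 0.8012] 0.09396451500938743
[[ 0.1035  0.9946  0.0011]
 [ 0.9946 -0.1035 -0.0008]
 [-0.0007  0.0012 -1.    ]]
well_mouth 0.88 [ 0.5526 -0.0589  0.0614] px [348.  60.]
unit 0.74 [ 0.5423 -0.1288 -0.0023] px [334. 108.]
dial_pivot 0.56 [ 0.5555 -0.1586  0.1217] px [371. 130.]
dial_pad 0.81 [ 0.5494 -0.2431  0.1865] px [388. 210.]
```

View pics/w1.png

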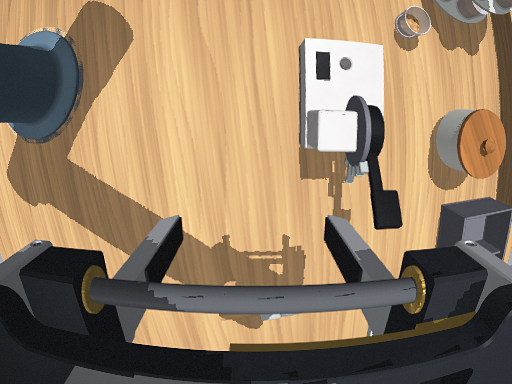

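The well mouth is at px (345,63), the pivot at (371,130), and the pad at about (387,209), which agrees with the networks. Next, over the tray.

Call:
send_rows:
  xyz:
    - [52, 14, 4]
    - [104, 28, 8]
    - [156, 42, 12]
    - [208, 56, 16]
    - [260, 70, 20]
    - [312, 85, 24]
    - [363, 99, 28]
    - [413, 113, 30]
  rotation:
    - [0, 0, -3]
    - [0, 0, -6]
    - [0, 0, -9]
    - [0, 0, -12]
    - [0, 0, -15]
    - [0, 0, -18]
    - [0, 0, -20]
    - [0, 0, -20]

```text
t: 3.6
tcp_pos: [0.5578, 0.197, 0.2693]
ee_rot: [[-0.235, 0.972, -0.001], [0.972, 0.235, -0.001], [-0.0, -0.001, -1.0]]
wrist_force: [1.0, 0.3, 0.8]
gripper_width: 0.0941
```

```bash
python3 look.py w2 well_mouth long_dowel long_dowel_center tray short_dowel_a short_dowel_b
```

```text
3.6 [0.5578 0.197  0.2693] q [ 8.4931  3.6486 94.1855 -0.0234 82.2498 -5.0906] F [1.0285 0.2944 0.7799] 0.09407884091031064
[[-0.2349  0.972  -0.0014]
 [ 0.972   0.2349 -0.0006]
 [-0.0003 -0.0015 -1.    ]]
well_mouth 0.95 [ 0.5513 -0.0603  0.0587] px [213. 317.]
long_dowel 0.45 [0.5627 0.2634 0.0103] px [267. 120.]
long_dowel 0.35 [0.5791 0.2085 0.0059] px [269. 158.]
long_dowel_center 0.68 [0.5704 0.2662 0.0676] px [275. 120.]
tray 0.93 [0.5637 0.2641 0.0013] px [267. 119.]
tray 0.67 [ 0.5516 -0.0613  0.0593] px [213. 318.]
short_dowel_a 0.56 [0.5789 0.2094 0.0072] px [269. 157.]
short_dowel_a 0.45 [0.557  0.3237 0.0076] px [273.  79.]
short_dowel_b 0.56 [0.5789 0.2094 0.0072] px [269. 157.]
short_dowel_b 0.45 [0.557  0.3237 0.0076] px [273.  79.]
```

View pics/w2.png

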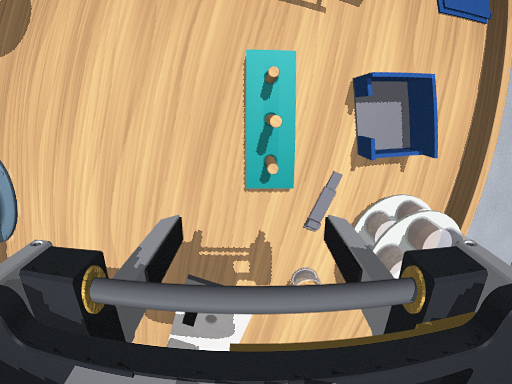

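Run:
```python
import cv2,numpy as np
a=cv2.imread('pics/w2.png')[45:200,235:310];a=cv2.resize(a,None,fx=5,fy=3.8,interpolation=cv2.INTER_CUBIC)
a=cv2.resize(cv2.imread('pics/w2.png')[100:140,250:300],None,fx=8,fy=8,interpolation=cv2.INTER_CUBIC)
b=cv2.resize(cv2.imread('pics/scene0.png')[230:290,280:340],None,fx=6,fy=6,interpolation=cv2.INTER_CUBIC)
c=np.zeros((360,770,3),np.uint8);c[:320,:400]=a;c[:360,405:765]=b
cv2.imwrite('pics/z1.png',c)
```

```text
(no output)
```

View pics/z1.png

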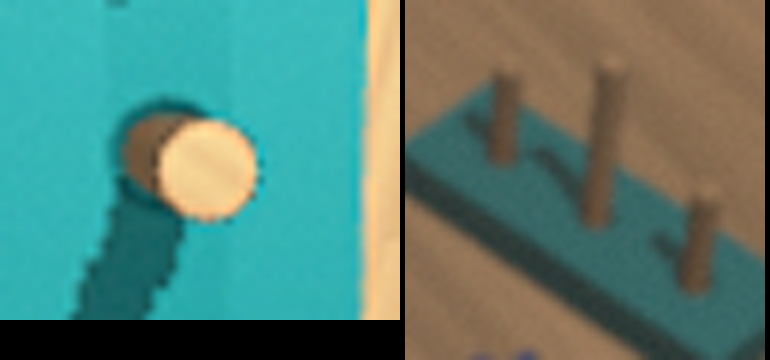

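Run:
```python
from h import *
import pickle
np.set_printoptions(precision=4,suppress=True)
p=pickle.load(open('pics/w2.pkl','rb'));q=snap('scene')
a=ray(p,275.6,120.8,True);b=ray(q,314.1,240)
print(tri([a,b]),onz(p,275.6,120.8,.126,True),onz(q,314.1,240,.126))
p1=pickle.load(open('pics/w1.pkl','rb'))
print('well',onz(p1,345,63,.06,True),proj(p,[.551,-.06,.06],True))
```

```text
[0.5661 0.2661 0.1242] [0.5664 0.2657 0.126 ] [0.5672 0.2681 0.126 ]
well [ 0.5483 -0.0631  0.06  ] [212.5369 317.3775]
```

Call:
send_rows:
  xyz:
    - [22, 8, 20]
    - [44, 16, 40]
    - [65, 24.5, 60]
    - [65, 24.5, 90]
    - [65, 24.5, 120]
    - [65, 24.5, 150]
    - [65, 24.5, 175]
    - [65, 24.5, 182]
  rotation:
    - [0, 0, 0]
    - [0, 0, 0]
    - [0, 0, 0]
    - [0, 0, 0]
    - [0, 0, 0]
    - [0, 0, 0]
    - [0, 0, 0]
    - [0, 0, 0]

```text
t: 5.0
tcp_pos: [0.5641, 0.2652, 0.0869]
ee_rot: [[-0.237, 0.971, -0.003], [0.972, 0.237, -0.001], [-0.0, -0.003, -1.0]]
wrist_force: [0.1, 0.1, 0.7]
gripper_width: 0.094
```

```bash
python3 look.py w3 long_dowel_center; python3 -c "
from h import *
p=snap('scene','s3')"
```

```text
5.0 [0.5641 0.2652 0.0869] q [14.7792 17.9969 97.6394 -0.0061 64.5303  1.0707] F [0.1327 0.0805 0.7417] 0.09396102091622335
[[-0.237   0.9715 -0.0028]
 [ 0.9715  0.237  -0.0008]
 [-0.0002 -0.0029 -1.    ]]
long_dowel_center 0.76 [0.5679 0.269  0.0667] px [259. 214.]
```

View pics/w3.png

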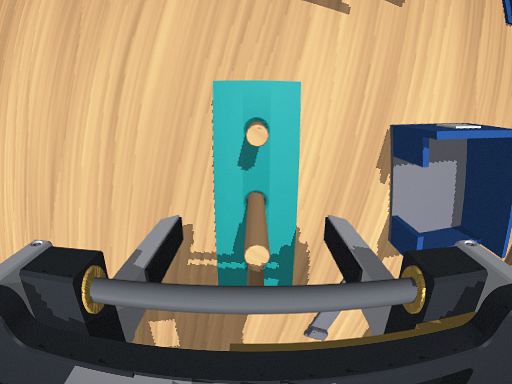

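The dowel top is at px (257,257), between the fingers and about 2 mm right of centre. I'll nudge and close.

Call:
send_rows:
  xyz:
    - [0.5, 2, 0]
    - [0.5, 2, 0]
    - [0.5, 2, 0]
    - [0.5, 2, 0]
    - [0.5, 2, 0]
    - [0.5, 2, 0]
    - [0.5, 2, 0]
    - [0.5, 2, 0]
  rotation:
    - [0, 0, 0]
    - [0, 0, 0]
    - [0, 0, 0]
    - [0, 0, 0]
    - [0, 0, 0]
    - [0, 0, 0]
    - [0, 0, 0]
    - [0, 0, 0]
  jaw: 255
  squeeze: 30

```text
t: 6.15
tcp_pos: [0.5668, 0.2676, 0.0884]
ee_rot: [[-0.239, 0.971, -0.0], [0.971, 0.239, -0.0], [-0.0, -0.0, -1.0]]
wrist_force: [0.3, 0.9, -0.7]
gripper_width: 0.0177
```

```bash
python3 look.py w4 long_dowel_center
```

```text
6.15 [0.5668 0.2676 0.0884] q [14.9206 18.2111 97.1909 -0.0004 64.5996  1.1192] F [ 0.3166  0.8835 -0.68  ] 0.017660975170607968
[[-0.2386  0.9711 -0.    ]
 [ 0.9711  0.2386 -0.    ]
 [-0.     -0.     -1.    ]]
long_dowel_center 0.81 [0.5692 0.267  0.0681] px [256. 219.]
```

View pics/w4.png

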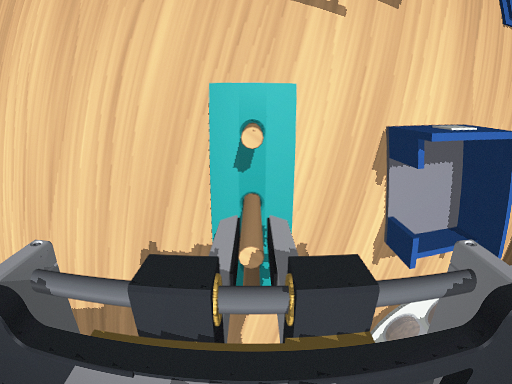

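Call:
send_rows:
  xyz:
    - [0, 0, 0]
    - [0, 0, 0]
    - [0, 0, -10]
    - [0, 0, -30]
    - [0, 0, -60]
    - [0, 0, -90]
    - [0, 0, -115]
    - [0, 0, -130]
  rotation:
    - [0, 0, 0]
    - [0, 0, 0]
    - [0, 0, 0]
    - [0, 0, 0]
    - [0, 0, 0]
    - [0, 0, 0]
    - [0, 0, 0]
    - [0, 0, 0]

```text
t: 7.25
tcp_pos: [0.5677, 0.2679, 0.2218]
ee_rot: [[-0.239, 0.971, 0.004], [0.971, 0.239, 0.001], [0.0, 0.004, -1.0]]
wrist_force: [0.2, 0.4, 0.6]
gripper_width: 0.0131
```

```bash
python3 look.py w5 long_dowel_center well_mouth
```

```text
7.25 [0.5677 0.2679 0.2218] q [14.9245 10.2108 91.9819  0.002  77.5768  1.1205] F [0.2063 0.3634 0.6133] 0.013136693017716996
[[-0.2386  0.9711  0.0039]
 [ 0.9711  0.2386  0.0011]
 [ 0.0001  0.004  -1.    ]]
long_dowel_center 0.69 [0.5703 0.2659 0.2031] px [255. 221.]
long_dowel_center 0.6 [0.7415 0.3203 0.0019] px [377. 162.]
```

View pics/w5.png

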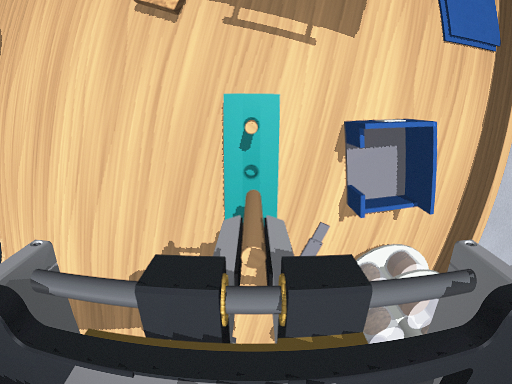

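Call:
send_rows:
  xyz:
    - [-30, -9, 0]
    - [-80, -25, 4]
    - [-130, -40, 8]
    - [-180, -55, 12]
    - [-230, -70, 16]
    - [-275, -84, 20]
    - [-305, -94, 22]
    - [-316, -97, 22]
  rotation:
    - [0, 0, 2]
    - [0, 0, 5]
    - [0, 0, 8]
    - [0, 0, 11]
    - [0, 0, 14]
    - [0, 0, 17]
    - [0, 0, 19]
    - [0, 0, 20]

```text
t: 8.4
tcp_pos: [0.547, -0.0636, 0.195]
ee_rot: [[0.111, 0.994, -0.003], [0.994, -0.111, 0.001], [0.001, -0.003, -1.0]]
wrist_force: [0.2, 1.1, -1.3]
gripper_width: 0.0137
```

```bash
python3 look.py w6 long_dowel_center well_mouth unit; python3 -c "
import cv2
a=cv2.imread('pics/w6.png')[100:290,170:340];cv2.imwrite('pics/z6.png',cv2.resize(a,None,fx=3,fy=3,interpolation=cv2.INTER_CUBIC))"
```

```text
8.4 [ 0.547  -0.0636  0.195 ] q [-18.4308   1.4156 104.3395   0.0064  74.4021 -12.0739] F [ 0.2067  1.1388 -1.2804] 0.013680773886737548
[[ 0.1108  0.9938 -0.0026]
 [ 0.9938 -0.1107  0.001 ]
 [ 0.0007 -0.0027 -1.    ]]
long_dowel_center 0.95 [ 0.5514 -0.0637  0.1753] px [259. 217.]
well_mouth 0.81 [ 0.5533 -0.0604  0.0588] px [258. 177.]
unit 0.65 [ 0.5439 -0.1315 -0.0012] px [256. 220.]
```

View pics/z6.png

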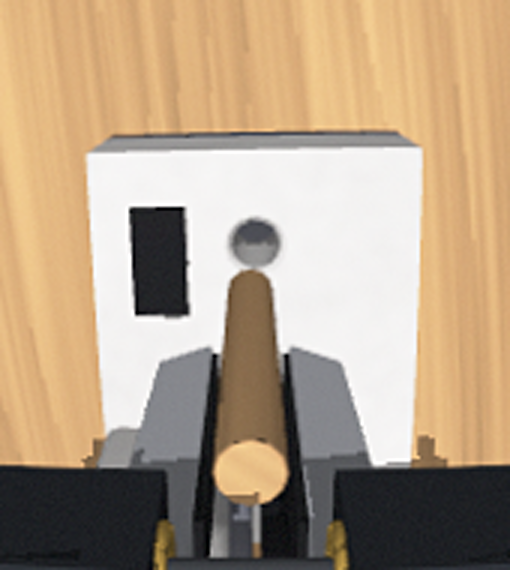

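```bash
cp h.py h2.py
python3 - <<'E'
from h import *
import pickle
np.set_printoptions(precision=4,suppress=True)
p=pickle.load(open('pics/w6.pkl','rb'));s=observe()
R=np.array(s['ee_rot']);T=np.array(s['tcp_pos'])
W=onz(p,254.9,180.8,.06,True);print('well',W)
top=onz(p,253.3,256.5,T[2]+.0376,True);print('top',top)
# bottom: near edge extreme (toward camera +y): zoom (249,270)
b=onz(p,249/3+170-.3,270/3+100-.3,T[2]-.0824,True);print('bottom far edge',b, 'should be center + 7mm in tool x')
for z in (T[2]+.0376,T[2]-.0824):
  print(proj(p,[T[0],T[1],z],True), proj(p,np.array([T[0],T[1],z])+.007*R[:,0],True))
print('delta tool',R.T@(W-T)*1000, R.T@(W-(b-.007*R[:,0]))*1000)
for n in ('scene',):
    q=snap(n,'s6')
    for t in ('well_mouth','long_dowel_center'):
        for d in tip_of(t,q)[:2]: print(t,d['confidence'],w(q,d['point']))
E
python3 -c "
import cv2
a=cv2.imread('pics/s6.png')[100:240,180:330];cv2.imwrite('pics/z6s.png',cv2.resize(a,None,fx=4,fy=4,interpolation=cv2.INTER_CUBIC))"
```

```text
well [ 0.5492 -0.0635  0.06  ]
top [ 0.5476 -0.0644  0.2337]
bottom far edge [ 0.5474 -0.0592  0.1137] should be center + 7mm in tool x
[253.2106 251.7445] [253.1605 239.75  ]
[253.4898 192.1282] [253.4625 184.6603]
delta tool [ -1.9209   1.5589 136.0909] [ 2.839   2.2095 53.6891]
well_mouth 0.94 [ 0.5474 -0.0618  0.0558]
well_mouth 0.63 [0.6908 0.018  0.0008]
long_dowel_center 0.56 [ 0.548  -0.0599  0.1725]
```

View pics/z6s.png

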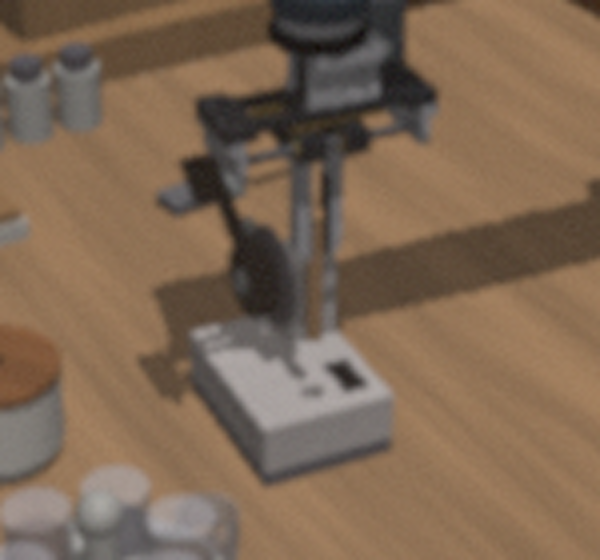

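The well (px (255,181)) sits slightly ahead of and right of the dowel's lower end. I'll correct about 2 mm each way, come down to just above the mouth, and look again.

Call:
send_rows:
  xyz:
    - [1, 1, 5]
    - [2, 2, 12]
    - [2.5, 2, 20]
    - [2.5, 2, 28]
    - [2.5, 2, 36]
    - [2.5, 2, 42]
    - [2.5, 2, 43]
    - [2.5, 2, 43]
  rotation:
    - [0, 0, 0]
    - [0, 0, 0]
    - [0, 0, 0]
    - [0, 0, 0]
    - [0, 0, 0]
    - [0, 0, 0]
    - [0, 0, 0]
    - [0, 0, 0]

```text
t: 9.75
tcp_pos: [0.5504, -0.0602, 0.1536]
ee_rot: [[0.108, 0.994, 0.0], [0.994, -0.108, -0.0], [-0.0, 0.0, -1.0]]
wrist_force: [0.5, -0.6, -0.8]
gripper_width: 0.0136
```

```bash
python3 look.py w7 well_mouth; python3 -c "
from h import *
p=snap('scene','s7')
a=cv2.imread('pics/w7.png')[130:270,200:310];a=cv2.resize(a,None,fx=4,fy=4,interpolation=cv2.INTER_CUBIC)
b=cv2.imread('pics/s7.png')[160:220,220:280];b=cv2.resize(b,None,fx=5.6,fy=560/60,interpolation=cv2.INTER_CUBIC)
cv2.imwrite('pics/z7.png',np.hstack([a,b]))"
```

```text
9.75 [ 0.5504 -0.0602  0.1536] q [-17.9792   4.2423 105.9564   0.0017  69.7877 -11.7781] F [ 0.5015 -0.5841 -0.797 ] 0.013638861849721677
[[ 0.108   0.9941  0.0002]
 [ 0.9941 -0.108  -0.    ]
 [-0.      0.0002 -1.    ]]
well_mouth 0.69 [ 0.5522 -0.0602  0.0604] px [254. 191.]
```

View pics/z7.png

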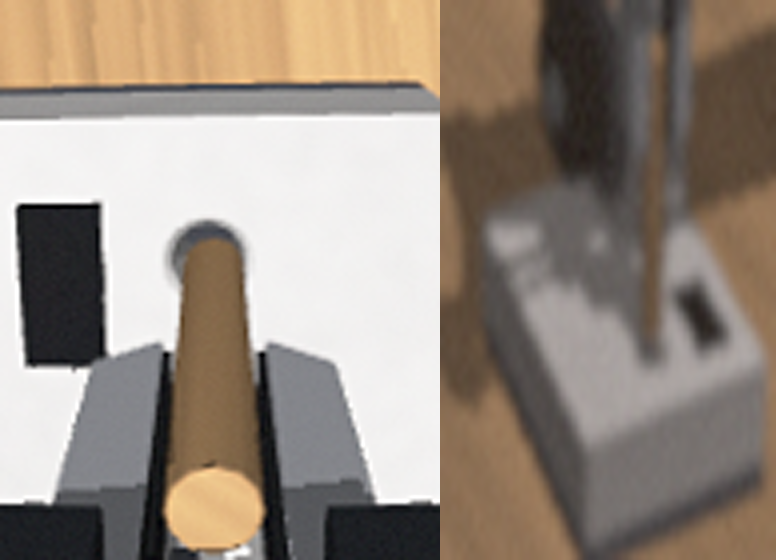

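Run:
```python
from h import *
import pickle
np.set_printoptions(precision=4,suppress=True)
p=pickle.load(open('pics/w7.pkl','rb'));s=observe()
R=np.array(s['ee_rot']);T=np.array(s['tcp_pos']);print(T)
f=lambda u,v,z:onz(p,u,v,z,True)
W=f(251.1,184.6,.06)-.011*R[:,0]
L=f(165/4+200-.4,192,.06);Rr=f(247/4+200-.4,192,.06);print('width',np.linalg.norm(L-Rr))
D=f(252.6,189.1,T[2]-.0824)-.007*R[:,0]
tp=f(214/4+200-.4,508/4+130-.4,T[2]+.0376)
print('well',W,'dow',D,'top',tp,'delta',R.T@(W-D)*1000,R.T@(W-tp)*1000)
```

```text
[ 0.5505 -0.0602  0.1538]
width 0.019547247093453964
well [ 0.5485 -0.0649  0.06  ] dow [ 0.5502 -0.0625  0.0714] top [ 0.5507 -0.0615  0.1914] delta [-2.5848 -1.4416 11.4308] [ -3.6639  -1.9303 131.4296]
```

Call:
send_rows:
  xyz:
    - [-1.6, -1.3, 0]
    - [-1.6, -1.3, 4]
    - [-1.6, -1.3, 8]
    - [-1.6, -1.3, 11]
    - [-1.6, -1.3, 14]
    - [-1.6, -1.3, 18]
    - [-1.6, -1.3, 24]
    - [-1.6, -1.3, 30]
  rotation:
    - [0, 0, 0]
    - [0, 0, 0]
    - [0, 0, 0]
    - [0, 0, 0]
    - [0, 0, 0]
    - [0, 0, 0]
    - [0, 0, 0]
    - [0, 0, 0]

```text
t: 10.9
tcp_pos: [0.5487, -0.0616, 0.123]
ee_rot: [[0.108, 0.994, -0.0], [0.994, -0.108, 0.0], [0.0, -0.0, -1.0]]
wrist_force: [0.2, -0.1, -0.6]
gripper_width: 0.0136
```

```bash
python3 look.py w8; python3 -c "
from h import *
p=snap('scene','s8')
a=cv2.imread('pics/w8.png')[130:270,200:310];a=cv2.resize(a,None,fx=4,fy=4,interpolation=cv2.INTER_CUBIC)
b=cv2.imread('pics/s8.png')[160:220,220:280];b=cv2.resize(b,None,fx=5.6,fy=560/60,interpolation=cv2.INTER_CUBIC)
cv2.imwrite('pics/z8.png',np.hstack([a,b]))"
```

```text
10.9 [ 0.5487 -0.0616  0.123 ] q [-18.1727   6.2313 107.3037   0.001   66.4743 -11.9732] F [ 0.1588 -0.1027 -0.5953] 0.013641695487547423
[[ 0.108   0.9942 -0.0002]
 [ 0.9942 -0.108   0.0001]
 [ 0.     -0.0002 -1.    ]]
```

View pics/z8.png

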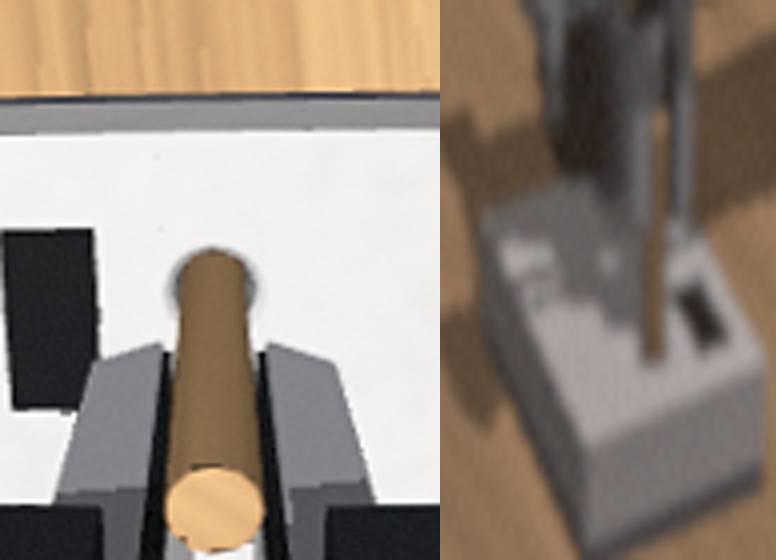

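Call:
send_rows:
  xyz:
    - [-0.8, 0, 4]
    - [-0.8, 0, 9]
    - [-0.8, 0, 14]
    - [-0.8, 0, 18]
    - [-0.8, 0, 21]
    - [-0.8, 0, 23]
    - [-0.8, 0, 24]
    - [-0.8, 0, 24.5]
  rotation:
    - [0, 0, 0]
    - [0, 0, 0]
    - [0, 0, 0]
    - [0, 0, 0]
    - [0, 0, 0]
    - [0, 0, 0]
    - [0, 0, 0]
    - [0, 0, 0]

```text
t: 12.0
tcp_pos: [0.5488, -0.0624, 0.099]
ee_rot: [[0.108, 0.994, 0.0], [0.994, -0.108, -0.0], [-0.0, 0.0, -1.0]]
wrist_force: [0.1, 0.2, -0.2]
gripper_width: 0.0135
```

Call:
send_rows:
  xyz:
    - [0, 0, 0.5]
    - [0, 0, 0.5]
    - [0, 0, 1]
    - [0, 0, 1]
    - [0, 0, 1.5]
    - [0, 0, 1.5]
    - [0, 0, 1.5]
    - [0, 0, 1.5]
  rotation:
    - [0, 0, 0]
    - [0, 0, 0]
    - [0, 0, 0]
    - [0, 0, 0]
    - [0, 0, 0]
    - [0, 0, 0]
    - [0, 0, 0]
    - [0, 0, 0]

```text
t: 13.0
tcp_pos: [0.5487, -0.0624, 0.0975]
ee_rot: [[0.108, 0.994, 0.0], [0.994, -0.108, 0.0], [0.0, 0.0, -1.0]]
wrist_force: [-0.6, -0.2, -0.1]
gripper_width: 0.0135
```

Call:
send_rows:
  xyz:
    - [0, 0, 0.5]
    - [0, 0, 0.5]
    - [0, 0, 1]
    - [0, 0, 1]
    - [0, 0, 1.5]
    - [0, 0, 1.5]
    - [0, 0, 1.5]
    - [0, 0, 1.5]
  rotation:
    - [0, 0, 0]
    - [0, 0, 0]
    - [0, 0, 0]
    - [0, 0, 0]
    - [0, 0, 0]
    - [0, 0, 0]
    - [0, 0, 0]
    - [0, 0, 0]

```text
t: 14.0
tcp_pos: [0.5492, -0.0626, 0.0973]
ee_rot: [[0.108, 0.994, 0.001], [0.994, -0.108, -0.0], [-0.0, 0.001, -1.0]]
wrist_force: [-2.5, 0.7, 7.6]
gripper_width: 0.0136
```

```bash
python3 look.py w9; python3 -c "
from h import *
p=snap('scene','s9')
a=cv2.imread('pics/w9.png')[130:270,200:310];a=cv2.resize(a,None,fx=4,fy=4,interpolation=cv2.INTER_CUBIC)
b=cv2.imread('pics/s9.png')[160:220,220:280];b=cv2.resize(b,None,fx=5.6,fy=560/60,interpolation=cv2.INTER_CUBIC)
cv2.imwrite('pics/z9.png',np.hstack([a,b]))"
```

```text
14.0 [ 0.5492 -0.0626  0.0973] q [-18.2502   8.287  108.0406  -0.0094  63.6293 -12.0551] F [-2.4817  0.7053  7.5559] 0.013554896815544002
[[ 0.1078  0.9942  0.0007]
 [ 0.9942 -0.1078 -0.0004]
 [-0.0003  0.0007 -1.    ]]
```

View pics/z9.png

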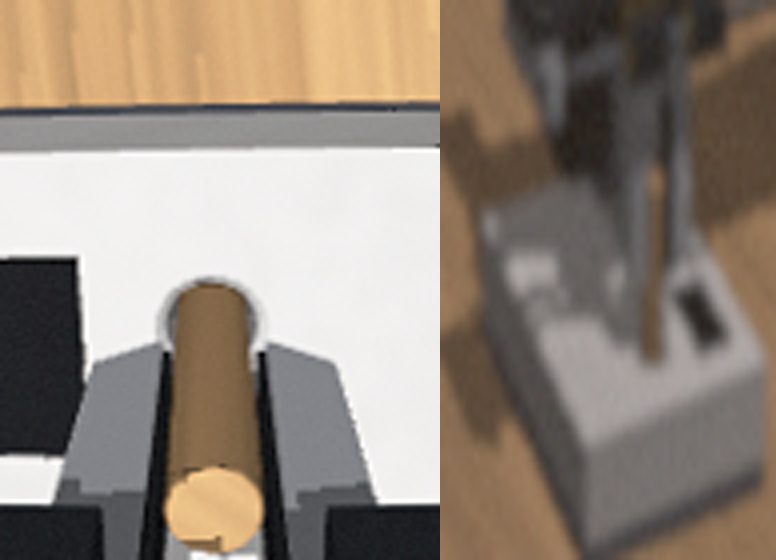

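The dowel stands on the bottom: 7.6 N of contact at TCP z 0.0973, where 0.0974 was predicted. Releasing and lifting.

Call:
send_rows:
  xyz:
    - [0, 0, -1]
    - [0, 0, -1]
    - [0, 0, -1]
    - [0, 0, -1]
    - [0, 0, -1]
    - [0, 0, -15]
    - [0, 0, -40]
    - [0, 0, -75]
  rotation:
    - [0, 0, 0]
    - [0, 0, 0]
    - [0, 0, 0]
    - [0, 0, 0]
    - [0, 0, 0]
    - [0, 0, 0]
    - [0, 0, 0]
    - [0, 0, 0]
  jaw: 110

```text
t: 15.1
tcp_pos: [0.5483, -0.0623, 0.172]
ee_rot: [[0.108, 0.994, -0.001], [0.994, -0.108, 0.0], [0.0, -0.001, -1.0]]
wrist_force: [0.6, 0.4, -0.8]
gripper_width: 0.0533
```

```bash
python3 look.py w10 long_dowel_center dial_pivot dial_pad well_mouth; python3 -c "
from h import *
p=snap('scene','s10')
for t in ('dial_pivot','dial_pad','unit'):
    for d in tip_of(t,p)[:1]: print(t,d['confidence'],w(p,d['point']))
b=cv2.imread('pics/s10.png')[120:220,200:290];b=cv2.resize(b,None,fx=5,fy=5,interpolation=cv2.INTER_CUBIC)
cv2.imwrite('pics/z10.png',b)"
```

```text
15.1 [ 0.5483 -0.0623  0.172 ] q [-18.2547   2.8601 105.3664   0.0002  71.8318 -12.0563] F [ 0.634   0.3752 -0.7764] 0.053325990317518675
[[ 0.108   0.9942 -0.001 ]
 [ 0.9942 -0.108   0.0003]
 [ 0.0002 -0.001  -1.    ]]
long_dowel_center 0.93 [ 0.5524 -0.0633  0.0765] px [257. 191.]
long_dowel_center 0.6 [ 0.5517 -0.059   0.0589] px [256. 182.]
well_mouth 0.94 [ 0.5486 -0.0607  0.0589] px [253. 184.]
dial_pivot 0.76 [ 0.5571691  -0.16219973  0.12116338]
dial_pad 0.83 [ 0.54811909 -0.23563323  0.18128657]
unit 0.85 [ 5.39909755e-01 -1.25556387e-01  3.98860126e-04]
```

View pics/w10.png

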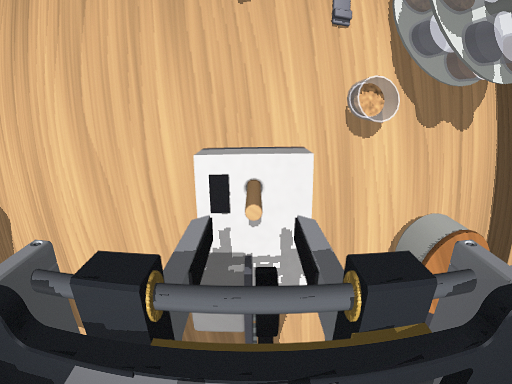

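View pics/z10.png

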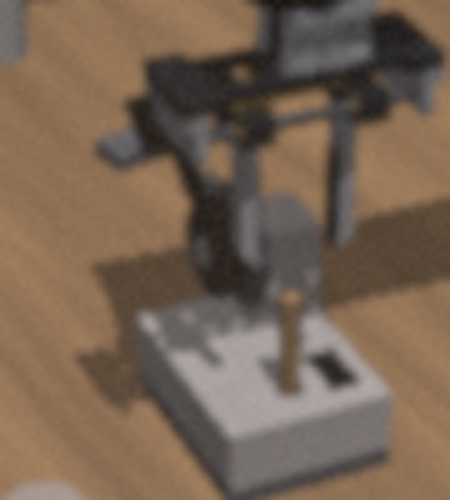

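The dowel is free and standing in the well (wrist px (253,205)). Now I'll close the jaws and go above the lever pad.

Call:
send_rows:
  xyz:
    - [0, 0, -20]
    - [0, 0, -50]
    - [-15, 2, -70]
    - [-55, 6, -72]
    - [-105, 11, -72]
    - [-150, 15, -72]
    - [-180, 18, -72]
    - [-191, 19, -72]
  rotation:
    - [0, 0, 0]
    - [0, 0, 0]
    - [0, 0, 0]
    - [0, 0, 0]
    - [0, 0, 0]
    - [0, 0, 0]
    - [0, 0, 0]
    - [0, 0, 0]
  jaw: 255

```text
t: 16.55
tcp_pos: [0.5463, -0.2564, 0.2423]
ee_rot: [[0.11, 0.994, -0.001], [0.994, -0.11, 0.001], [0.001, -0.001, -1.0]]
wrist_force: [-0.2, 1.0, 0.2]
gripper_width: 0.0001
```

```bash
python3 look.py w11 dial_pivot dial_pad long_dowel_center; python3 -c "
from h import *
p=snap('scene','s11')
for t in ('dial_pivot','dial_pad'):
    for d in tip_of(t,p)[:1]: print(t,d['confidence'],w(p,d['point']))
a=cv2.imread('pics/w11.png')[60:290,150:360];a=cv2.resize(a,None,fx=2.2,fy=2.2,interpolation=cv2.INTER_CUBIC)
b=cv2.imread('pics/s11.png')[115:215,200:266];b=cv2.resize(b,(330,a.shape[0]),interpolation=cv2.INTER_CUBIC)
cv2.imwrite('pics/z11.png',np.hstack([a,b]))"
```

```text
16.55 [ 0.5463 -0.2564  0.2423] q [-35.896    6.285   94.1868  -0.0069  79.5984 -29.5537] F [-0.2129  0.9558  0.1992] 7.896280459475548e-05
[[ 0.1104  0.9939 -0.0011]
 [ 0.9939 -0.1104  0.0006]
 [ 0.0005 -0.0011 -1.    ]]
dial_pivot 0.58 [ 0.5604 -0.1591  0.1255] px [256.  88.]
dial_pivot 0.46 [ 0.5501 -0.2436  0.1848] px [255. 187.]
dial_pad 0.62 [ 0.5495 -0.2425  0.183 ] px [255. 185.]
dial_pivot 0.62 [ 0.55455312 -0.1606618   0.1198175 ]
dial_pad 0.89 [ 0.54796624 -0.23739108  0.18175198]
```

View pics/z11.png

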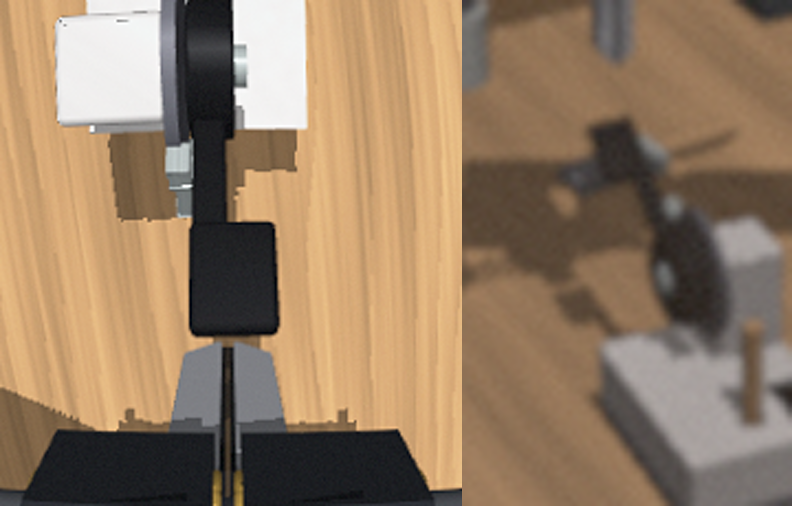

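Run:
```python
from h import *
import pickle
np.set_printoptions(precision=4,suppress=True)
p=pickle.load(open('pics/w11.pkl','rb'));s=observe()
R=np.array(s['ee_rot']);T=np.array(s['tcp_pos']);print(s['t'],T)
f=lambda u,v,z:onz(p,u/2.2+150-.3,v/2.2+60-.3,z,True)
for nm,u,v,z in (('outer edge h=99.8',235,334,.1955),('inner edge h=62.6',235,222,.120+.5646*.08+.005),('left',191,278,.183),('right',279,278,.183),('fingertips',228,345,T[2])):
    X=f(u,v,z);print(nm,X,'tool',(R.T@(X-T)*1000))
```

```text
16.9 [ 0.5471 -0.2533  0.243 ]
outer edge h=99.8 [ 0.549  -0.2614  0.1955] tool [-7.8947  2.6964 47.5057]
inner edge h=62.6 [ 0.5532 -0.2244  0.1702] tool [29.3812  2.9982 72.8435]
left [ 0.5345 -0.2417  0.183 ] tool [ 10.1631 -13.7589  60.0085]
right [ 0.5675 -0.2454  0.183 ] tool [10.041  19.4581 60.0085]
fingertips [ 0.5478 -0.2483  0.243 ] tool [5.0495 0.1929 0.0008]
```

TCP is now at 92 mm from the pivot and 3 mm off the lever's middle plane. Correcting that and pressing down in stages.

Call:
send_rows:
  xyz:
    - [-1, 3, 15]
    - [-1, 3, 30]
    - [-1, 3, 44]
    - [-1, 3, 56]
    - [-1, 3, 68]
    - [-1, 3, 80]
    - [-1, 3, 92]
    - [-1, 3, 103]
  rotation:
    - [0, 0, 0]
    - [0, 0, 0]
    - [0, 0, 0]
    - [0, 0, 0]
    - [0, 0, 0]
    - [0, 0, 0]
    - [0, 0, 0]
    - [0, 0, 0]

```text
t: 17.9
tcp_pos: [0.5512, -0.2583, 0.142]
ee_rot: [[0.108, 0.994, 0.004], [0.994, -0.108, -0.006], [-0.006, 0.005, -1.0]]
wrist_force: [-1.0, -3.9, 7.2]
gripper_width: 0.0006
```

Call:
send_rows:
  xyz:
    - [0, 0, 4]
    - [0, 0, 8]
    - [0, 0, 12]
    - [0, 0, 15]
    - [0, 0, 18]
    - [0, 0, 21]
    - [0, 0, 24]
    - [0, 0, 26]
  rotation:
    - [0, 0, 0]
    - [0, 0, 0]
    - [0, 0, 0]
    - [0, 0, 0]
    - [0, 0, 0]
    - [0, 0, 0]
    - [0, 0, 0]
    - [0, 0, 0]

```text
t: 18.9
tcp_pos: [0.551, -0.2585, 0.1164]
ee_rot: [[0.108, 0.994, 0.003], [0.994, -0.108, -0.006], [-0.005, 0.004, -1.0]]
wrist_force: [-2.8, -3.7, 9.1]
gripper_width: 0.0003
```

```bash
python3 look.py w12 dial_pad; python3 -c "
from h import *
p=snap('scene','s12')
for t in ('dial_pivot','dial_pad'):
    for d in tip_of(t,p)[:1]: print(t,d['confidence'],w(p,d['point']))
a=cv2.imread('pics/w12.png')[60:290,150:360];a=cv2.resize(a,None,fx=2.2,fy=2.2,interpolation=cv2.INTER_CUBIC)
b=cv2.imread('pics/s12.png')[115:215,200:266];b=cv2.resize(b,(330,a.shape[0]),interpolation=cv2.INTER_CUBIC)
cv2.imwrite('pics/z12.png',np.hstack([a,b]))"
```

```text
18.9 [ 0.551  -0.2585  0.1164] q [-35.7141  13.7591  99.434   -0.1802  66.4646 -29.4408] F [-2.8403 -3.7181  9.076 ] 0.00032222983424724
[[ 0.108   0.9941  0.0032]
 [ 0.9941 -0.108  -0.0058]
 [-0.0055  0.0038 -1.    ]]
dial_pad 0.81 [ 0.5513 -0.2665  0.1179] px [254. 240.]
dial_pivot 0.89 [ 0.55439477 -0.16138515  0.11784984]
dial_pad 0.6 [ 0.54820954 -0.25787096  0.11704854]
```

View pics/z12.png

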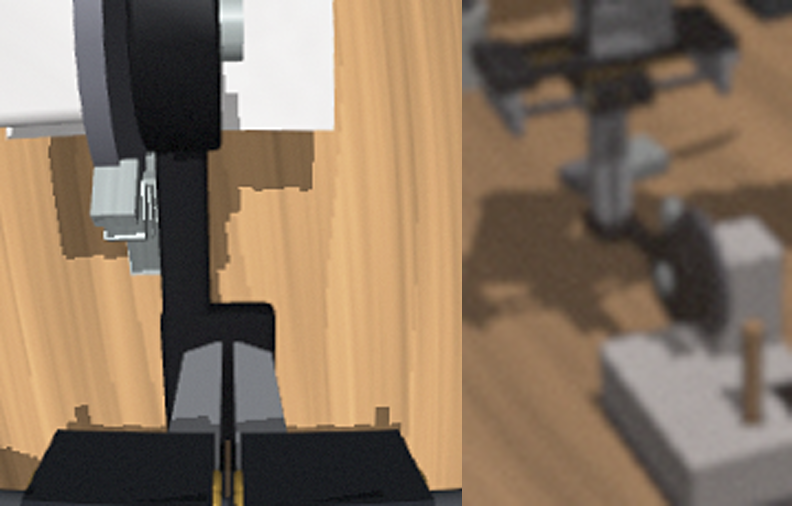

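The lever is being pushed (d ≈ 0.7 by geometry) and the finger is centred on the pad. About 18 mm remain to the third click.

Call:
send_rows:
  xyz:
    - [0, 0, 2]
    - [0, 0, 4]
    - [0, 0, 6]
    - [0, 0, 8]
    - [0, 0, 10]
    - [0, 0, 12]
    - [0, 0, 13]
    - [0, 0, 14]
  rotation:
    - [0, 0, 0]
    - [0, 0, 0]
    - [0, 0, 0]
    - [0, 0, 0]
    - [0, 0, 0]
    - [0, 0, 0]
    - [0, 0, 0]
    - [0, 0, 0]

```text
t: 20.15
tcp_pos: [0.5511, -0.2569, 0.1015]
ee_rot: [[0.108, 0.994, 0.003], [0.994, -0.108, -0.003], [-0.002, 0.003, -1.0]]
wrist_force: [0.1, -1.0, 7.7]
gripper_width: 0.0005
```

Call:
send_rows:
  xyz:
    - [0, 0, 0.5]
    - [0, 0, 1]
    - [0, 0, 1.5]
    - [0, 0, 2]
    - [0, 0, 2.5]
    - [0, 0, 3]
    - [0, 0, 3]
    - [0, 0, 3]
  rotation:
    - [0, 0, 0]
    - [0, 0, 0]
    - [0, 0, 0]
    - [0, 0, 0]
    - [0, 0, 0]
    - [0, 0, 0]
    - [0, 0, 0]
    - [0, 0, 0]

```text
t: 21.15
tcp_pos: [0.5511, -0.2564, 0.0988]
ee_rot: [[0.108, 0.994, 0.003], [0.994, -0.108, -0.002], [-0.001, 0.003, -1.0]]
wrist_force: [-0.7, 1.2, 7.5]
gripper_width: 0.0005
```

```bash
python3 look.py w13 dial_pad; python3 -c "
from h import *
p=snap('scene','s13')
for t in ('dial_pivot','dial_pad'):
    for d in tip_of(t,p)[:1]: print(t,d['confidence'],w(p,d['point']))
a=cv2.imread('pics/w13.png')[60:290,150:360];a=cv2.resize(a,None,fx=2.2,fy=2.2,interpolation=cv2.INTER_CUBIC)
b=cv2.imread('pics/s13.png')[115:215,200:266];b=cv2.resize(b,(330,a.shape[0]),interpolation=cv2.INTER_CUBIC)
cv2.imwrite('pics/z13.png',np.hstack([a,b]))"
```

```text
21.15 [ 0.5511 -0.2564  0.0988] q [-35.6351  15.0093  99.9679   0.0255  64.8272 -29.4422] F [-0.6799  1.2174  7.4576] 0.00045575606073656983
[[ 0.1081  0.9941  0.003 ]
 [ 0.9941 -0.1081 -0.0017]
 [-0.0013  0.0032 -1.    ]]
dial_pad 0.74 [ 0.5434 -0.1296 -0.0021] px [229.  59.]
dial_pad 0.7 [ 0.5451 -0.2599  0.1013] px [244. 235.]
dial_pivot 0.72 [ 0.55383677 -0.15865907  0.11661814]
dial_pad 0.8 [ 0.54828565 -0.25328251  0.09648035]
```

View pics/z13.png

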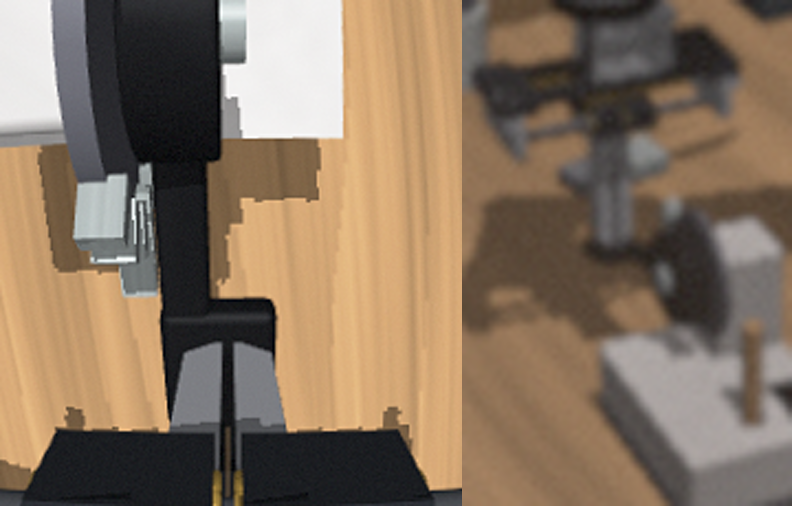

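Run:
```python
from h import *
np.set_printoptions(precision=4,suppress=True)
F=[];Z=[];P=[]
for i in range(3):
  for n in ('scene','wrist'):
    p=snap(n); s=observe();F.append(s['wrist_force']);Z.append(s['tcp_pos'])
    for d in tip_of('dial_pad',p)[:1]: print(n,round(d['confidence'],2),w(p,d['point']))
print(np.mean(F,0),np.std(F,0),np.mean(Z,0),s['t'])
ux=np.array([.994,-.108,0]);uy=np.array([.108,.994,0]);o=np.array([.542,-.1281,0])
piv=o+.0195*ux-.0305*uy+[0,0,.12]
def pt(a,r,n,x=0): return piv-uy*(r*np.cos(a)-n*np.sin(a))+np.array([0,0,r*np.sin(a)+n*np.cos(a)])+x*ux
for n in ('scene','wrist'):
    p=snap(n);fish=n=='wrist'
    x0,y0,ww,hh,k=(205,130,60,60,8) if not fish else (190,60,80,160,3.6)
    im=cv2.resize(p['image'][y0:y0+hh,x0:x0+ww],None,fx=k,fy=k,interpolation=cv2.INTER_CUBIC);raw=im.copy()
    for a,c in ((-.2,(0,255,0)),(-.3,(0,0,255)),(-.4,(255,0,0))):
        q=[pt(a,80,6,-.017),pt(a,125,6,-.017),pt(a,125,6,.017),pt(a,80,6,.017)]
        q2=[pt(a,125,-6,.017),pt(a,80,-6,.017)]
        q=[x/1 for x in q+q2]
        def pt2(r,nn,x): return pt(a,r/1000,nn/1000,x)
        q=[pt2(80,6,-.017),pt2(125,6,-.017),pt2(125,6,.017),pt2(125,-6,.017),pt2(80,-6,.017),pt2(80,6,.017)]
        pp=np.array([(proj(p,x,fish)+.5-[x0,y0])*k for x in q]).astype(int)
        cv2.polylines(im,[pp],True,c,1)
    cv2.imwrite('pics/ov_%s.png'%n,np.hstack([raw,im])[:580])
```

```text
scene 0.64 [0.7408 0.319  0.0006]
scene 0.8 [ 0.5473 -0.2553  0.0961]
wrist 0.81 [ 0.5459 -0.2597  0.1009]
scene 0.59 [ 0.5469 -0.2542  0.0983]
wrist 0.84 [ 0.5481 -0.2633  0.097 ]
[-0.3222  0.7935  8.3213] [0.4029 0.3839 0.299 ] [ 0.5511 -0.2564  0.0987] 21.95
```

View pics/ov_scene.png

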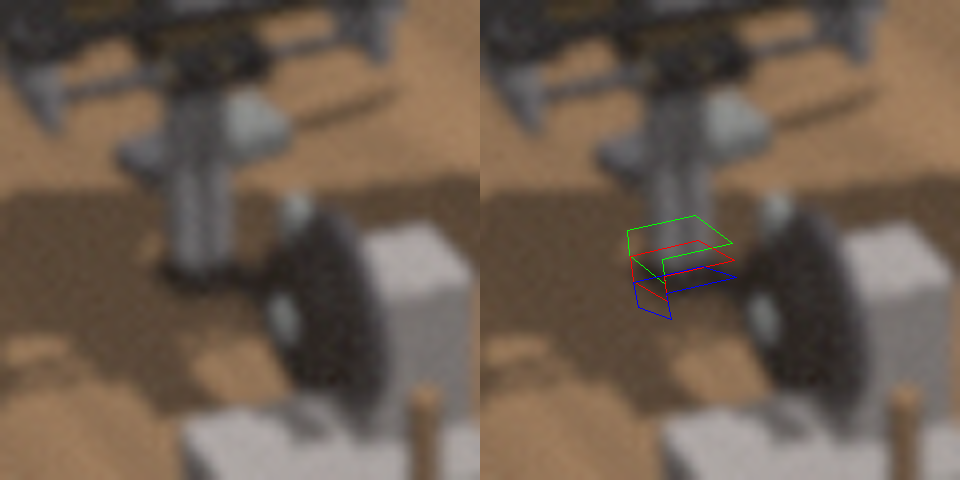

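View pics/ov_wrist.png

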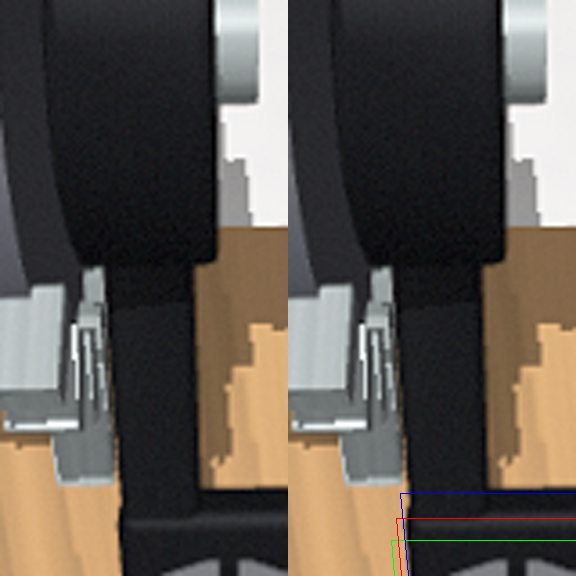

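```bash
python3 -c "
from h import *
p=snap('scene','s14')
b=p['image'][100:330,130:370];cv2.imwrite('pics/z14.png',cv2.resize(b,None,fx=2.5,fy=2.5,interpolation=cv2.INTER_CUBIC))
s=observe();print(s['t'],s['tcp_pos'],s['wrist_force'])"
```

```text
22.15 [ 0.55113374 -0.25640895  0.09873683] [-0.31713584  0.87412207  8.56354864]
```

View pics/z14.png

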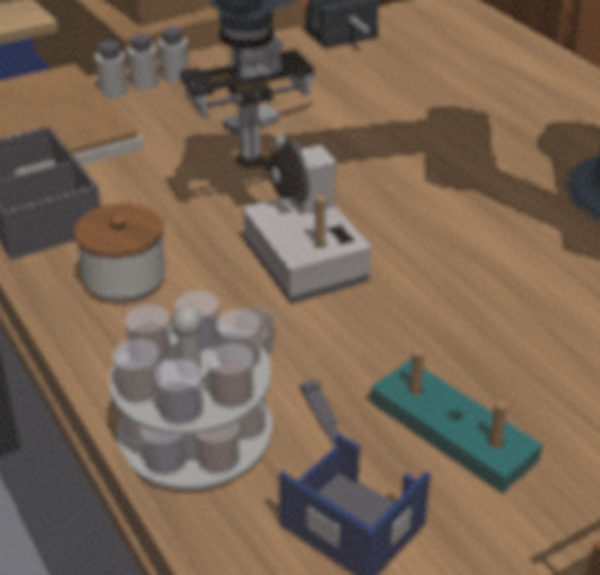

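The dowel stands in the well at crop px (320,222), both short dowels are still in the tray at (417,372) and (499,425), and the lever is held down at (255,160). Nothing else has moved, so I'm handing in.

```bash
python3 -c "
from station import hand_in
print(hand_in())"
```

```text
the job is handed in; nothing more can be done
None
```

I put the long dowel into the cure unit's well and let go of it. I then pressed the dial's lever to the third click and handed in at about 22 s, still holding it down.

- **Dowel:** It touched the well bottom with 7.6 N at the height I had worked out beforehand. After release it stood upright in both the wrist and scene views. The short dowels are still in the tray, and I saw nothing else moved.
- **Lever:** The fingertip position puts the dial at about 0.90 rad. The pad outline drawn for 0.90 rad roughly matched both camera views; by its edge, the wrist view read about 0.885. The push back was steady at 8.3–8.6 N, close to the 8.7 N I expected at that spot.
- **Disagreements:** The network's single-picture pad positions scattered by up to about 10 mm, and two of its best matches were on other things, so I ignored those. While pressing, the fingertip was dragged about 4 mm along the pad and came part of the way back. I included that in the angle.
- **Not checked:** I did not separately confirm that the lever lines up with the longest rib. From above, the ribs' heights can't be told apart well enough.

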